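# Tighten the rotator's castle nut and line it up for its cotter

### The job

On the inclined dish rotator, tighten the brass castle nut (clockwise, looking down onto it) until its red mark reaches the red line on the disc, then turn it on just as far as the first slot that lines up with the cotter hole through the shaft, and let go of it there, ready for a cotter pin. Do not tighten it past that slot, and leave the dish, the bottle and the pin tray where they stand.

Things in the scene. Friction and masses are not known exactly. Their poses are not given: they have to be found in the camera images.
- castle_nut (a joint): Turn of the nut, rad; grows as it is tightened (clockwise seen from above). 0: just tight, red mark at the red line. Starts loose at -1.5 to -0.6; over 1.1 is overtightened. The first slot comes in line with the hole 0.3 to 0.75 beyond 0. The nut stays where it is left and does not move along the shaft. A spring washer under it makes it stiffer: 0.2 N m at first, 0.35 at the end; no stop.
- nut_mid (a point): Brass hexagon castle nut, 50 mm across flats, 34 mm tall, the top 12 mm a crown with six 10 mm slots, one over each flat. Point on its axis, 17 mm above its underside, 27 mm above the disc. z points out along the shaft, leaning 30 degrees from vertical. x runs through a slot, square to a pair of flats; the others follow every 60 degrees. The red mark is on the tooth towards +y.
- shaft_end (a point): Centre of the end face of the steel shaft, 32 mm diameter, 3 mm above the nut's top. z points out along the shaft; x runs along the 6 mm cotter hole across the shaft at the height of the slots, as does the white line on the end face. The shaft does not turn. The right slot is the one along +x of nut_mid: it is in line when that x and this x are parallel.
- rotator: Rotator, fixed: white housing 240 x 200 mm, 175 mm high at the back; origin under its middle, front (-x) roughly towards the robot. Its top, a 170 mm disc (white face, black rim, a red line), leans 30 degrees to the front, its centre 130 mm above the bench. The shaft stands square on the disc's centre. Blue clips 12 mm high stand on it 68 mm and more from the shaft.
- dish_mid (a point): Closed culture dish, 92 mm diameter, 16 mm high, beside the rotator; centre. Leave it alone.
- bottle_mid (a point): Reagent bottle, 56 mm diameter, 110 mm high, beside the rotator; centre. Leave it alone.
- tray_mid (a point): Small steel pin tray, 90 x 70 x 22 mm, beside the rotator; centre. Leave it alone.

How it is judged (in metres and radians):
On the way:
1. the nut is tightened until its red mark reaches the red line (value of joint castle_nut above -0.03 rad).
At the end, for the whole second after the job is handed in: The nut is beyond just tight (0.1 to 1.1 rad), its first slot past the red line is in line with the cotter hole within 0.14 rad (8 degrees), and it is at rest and released (value of joint castle_nut between 0.1 and 1.1 rad and angle between the x axis of nut_mid and the x axis of shaft_end, either way round below 0.14 rad and velocity of joint castle_nut between -0.05 and 0.05 rad/s); the robot touches nothing.
It fails at once if the nut is overtightened, over 1.1 rad past just tight (value of joint castle_nut above 1.1 rad).
It fails at once if the dish is moved by more than 20 mm (distance of dish_mid from where it was at the start of the episode above 0.02 m).
It fails at once if the bottle is moved by more than 20 mm (distance of bottle_mid from where it was at the start of the episode above 0.02 m).
It fails at once if the tray is moved by more than 20 mm (distance of tray_mid from where it was at the start of the episode above 0.02 m).
It also fails if it takes over 45 s, if anything falls off the work surface, if the arm or the gripper's body presses on something with over 40 N, if the wrist force passes 120 N, or if a joint passes its speed limit or range.

### The arm

A 6-joint arm with a two-finger parallel gripper is mounted at the origin on the work surface. World frame = base frame: x ahead of the robot, y to its left, z up, the work surface at z = 0. Lengths are in mm, angles in rad, forces in N, time in s.
With the tool pointing down it reaches from about 350 to 975 mm from the base axis. Payload 7.1 kg.
Tool frame: the origin (TCP) lies at the very end of the fingers, on their centre line; the grasp point (between the pads) lies 19 mm behind it (ctrl.tcp_to_grasp is the distance from the TCP to the grasp point, in mm); z points along the fingers, x is the direction in which the jaws open and shut, and the axes are right-handed (so a half turn about z gives the same grasp; the last joint's range is limited). The gripper opens to 88 mm and grips with 3 to 60 N. Pads are 20 mm wide; open, the fingers measure 115 mm over their backs; the gripper's body (75 mm by 178 mm) begins 61 mm behind the grasp point.
Start: joints at [-1.198, 0.423, 1.63, -0, 1.089, -0.019], TCP at [238.674, -577.615, 222.675] pointing down, gripper open.
Joint ranges: [-3, 3], [-0.9, 2.11], [0.09, 2.58], [-1.31, 4.45], [0.11, 2.69], [-2.54, 2.54]. Speed limits (rad/s): [2.39, 2.39, 3.01, 3.14, 3.14, 3.14].

### API

Orientations are given as a rotation vector (axis times angle).
In Python, from workcell import get_obs, viewer, ctrl, masks_of gives the robot as it stands. The module is installed in compiled form; this text tells all that it offers.
- The arm moves only by the shell command python3 -m inch 'ROWS'. ROWS is JSON, a list of rows, each an object of numbers: "tx", "ty", "tz": the shift along the tool's x, y, z in cm; "ax", "ay", "az": the turn, a rotation vector about the tool's x, y, z in degrees; "jaw": the opening, from 0 (shut) to 1 (fully open). In form: [{"tx": .., "ty": .., "tz": .., "ax": .., "ay": .., "az": .., "jaw": ..}, ...]. A call has 1 to 12 rows; each row shifts and turns the commanded pose from where the row before left it, along the tool's axes as they then stand; what a row does not reach is not made up. A row lasts 1/8 s, in which the tool goes at most 62.5 mm and 10.7 degrees, less where a joint would pass 70% of its speed; a pose out of reach is approached as far as the arm can. A call is refused whole if a number of a shift passes 6.25 or a number of a turn 10.7, either way. A call with a gripper value outside its range is refused whole. The fingers move at their own pace and stop on an object; the grip force is fixed at half the most. Time passes only in rows, so rows that do not move let the fingers close. It gives the time, the measured TCP pose, the force and the opening at its end, in the units of the state.
- get_obs(): the state, without advancing time (a new reading comes with each control period).
- viewer.get_image(name): name is "scene" or "top"; returns (picture, depth): 384x512x3 uint8, red, green, blue; 384x512 float32, mm along the optical axis (not along the pixel's ray), 0 where there is no reading.
- viewer.get_calibration(name): a dict with "fx", "fy", "cx", "cy" (pixels), "rvec" (rotation vector, rad) and "tvec" (3), from world to camera coordinates, as OpenCV has them. Camera axes: x right, y down, z forward; pixel columns grow to the right and rows downward; lengths in mm; the calibration is good to about 2 mm. A picture is of the moment at which its call begins. get_calibration takes no time and is no camera call.
- ctrl.close_job(): hands the job in, once; it reports no verdict.
Trained networks look in the newest picture that a camera, given by its name, has taken for a name from the list of things; names that differ only in an ending like _2 or _b are one class to them, and where a whole thing is asked for, a point or a joint stands for the part that bears it (a point fixed in the world has none). Each returns a list of dicts, best first, with "score" (0 to 1); they miss things now and then, are a little off and sometimes report something else, mostly with a low value. They report only what shows in the picture. A call takes as long as a camera call.
- masks_of(camera, thing): "pixels" (384x512 bool, what is visible of it) and "location" ([column, row] in pixels, amid what is visible of it).
The state is a dict: "t": time; "qpos": joint angles; "qvel": joint speeds; "joint_torque": joint torques, N m; "ee_pos": TCP position; "orientation": TCP orientation; "ft_force": force on the tool from outside, world axes, zero at the start; "moment": the same for the moment, N m; "width": finger opening in mm.
Only numpy, scipy, OpenCV 4.12 (cv2) and the standard library are available. Lean on these libraries where they do the work, as an engineer would, in place of code of your own. Each camera call takes 0.05 s, during which the arm holds its last target. There are 200 camera calls.

## Working session

There is one attempt and no reset: what is moved stays moved. The work goes in short steps, Python scripts to look and compute and a shell command to move; the robot and the scene stay as the last step left them, time stands still between calls to the robot, and variables do not carry over. Pictures are saved under pics/ and viewed, about 8 in all and at most 12, crops included, and the job is handed in when it is done.

```bash
mkdir -p pics
cat > h.py <<'E'
import numpy as np,cv2
from scipy.spatial.transform import Rotation as R
from workcell import get_obs,viewer,ctrl,masks_of
def cam(n):
    c=viewer.get_calibration(n);K=np.array([[c['fx'],0,c['cx']],[0,c['fy'],c['cy']],[0,0,1.]])
    return K,R.from_rotvec(np.ravel(c['rvec'])).as_matrix(),np.ravel(c['tvec']).astype(float)
def proj(n,P):
    K,r,t=cam(n);q=(np.atleast_2d(P)@r.T+t)@K.T;return q[:,:2]/q[:,2:]
def cloud(n,d):
    K,r,t=cam(n);v,u=np.mgrid[:384,:512]
    X=np.stack([(u-K[0,2])/K[0,0]*d,(v-K[1,2])/K[1,1]*d,d],-1)
    return (X-t)@r
def save(im,f): cv2.imwrite(f,im[...,::-1])
E
python3 - <<'E'
from h import *
ims=[]
for n in("scene","top"):
    im,d=viewer.get_image(n);P=cloud(n,d);np.savez(f'{n}.npz',im=im,d=d,P=P);ims.append(im)
    K,r,t=cam(n);print(n,K[0,0],-r.T@t,r[2])
    for th in("castle_nut","rotator","dish_mid","bottle_mid","tray_mid"):
        m=masks_of(n,th)
        for k in m[:1]:
            p=k['pixels']&(d>0);print(th,round(k['score'],2),k['location'],p.sum(),np.median(P[p],0).round(),P[p].min(0).round(),P[p].max(0).round())
            np.save(f'm_{n}_{th}.npy',k['pixels'])
save(cv2.resize(np.vstack(ims),None,fx=.78,fy=.78) ,'pics/a.png')
E
```

```text
scene 447.7995805826699 [1061.10163321   37.53690628  940.00726354] [-0.498915   -0.0301721  -0.86612555]
castle_nut 0.68 [310.3, 166.4] 478 [547. 110. 163.] [393.  82.  -1.] [564. 146. 181.]
rotator 0.73 [305.9, 201.9] 9054 [637. 108. 136.] [393.   6.  -1.] [682. 244. 181.]
dish_mid 0.72 [386.6, 191.2] 1089 [523. 310.  16.] [468. 265.  -3.] [567. 356.  22.]
bottle_mid 0.61 [217.9, 218.7] 783 [639. -75.  73.] [ 556. -117.   -4.] [655. -51. 114.]
tray_mid 0.82 [221.1, 178.7] 1106 [485. -91.   5.] [ 422. -142.   -3.] [544. -42.  27.]
top 423.59278543748803 [ 552.81838312   12.14493779 1006.26135897] [ 0.03468224  0.02635977 -0.9990507 ]
castle_nut 0.73 [223.7, 209.2] 401 [544. 104. 164.] [508.  80. 144.] [564. 133. 180.]
rotator 0.75 [222.2, 197.9] 9711 [560. 103. 136.] [429.   3.  -5.] [688. 242. 180.]
dish_mid 0.7 [142.8, 217.4] 1167 [521. 307.  15.] [478. 262.   6.] [565. 352.  20.]
bottle_mid 0.63 [306.7, 169.9] 529 [623. -78.  78.] [ 598. -113.   -1.] [653. -53. 113.]
tray_mid 0.74 [312.1, 228.8] 1203 [489. -94.   2.] [ 435. -141.   -5.] [544. -48.  24.]
```

View pics/a.png

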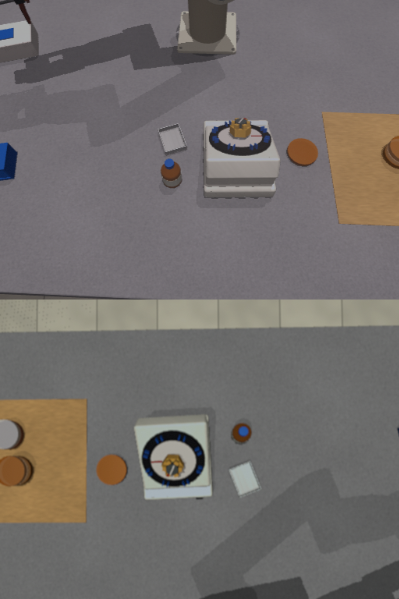

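The overview shows the rotator mid-scene, with the nut at top-camera pixel (224,209) and the dish, bottle and tray beside it. Next I'll fit the disc plane and rectify the nut.

```bash
cat >> h.py <<'E'
def rect(n,im,O,X,Y,half,s):  # rectified picture: column along X, row along -Y
    c=np.array([[-half,half],[half,half],[half,-half],[-half,-half]],float)
    W=O+c[:,:1]*X+c[:,1:]*Y
    H=cv2.getPerspectiveTransform(proj(n,W).astype(np.float32),np.float32([[0,0],[s,0],[s,s],[0,s]]))
    return cv2.warpPerspective(im,H,(s,s),flags=cv2.INTER_CUBIC)
E
python3 - <<'E'
from h import *
pts=[]
for n in("top","scene"):
    z=np.load(n+'.npz');P=z['P'];m=np.load(f'm_{n}_rotator.npy')&~cv2.dilate(np.load(f'm_{n}_castle_nut.npy').astype(np.uint8),np.ones((5,5))).astype(bool)&(z['d']>0)
    Q=P[m];im=z['im'][m].astype(int)
    # RANSAC plane with tilt ~30
    best=None;rng=np.random.default_rng(0)
    for _ in range(3000):
        a,b,c=Q[rng.choice(len(Q),3,False)];nn=np.cross(b-a,c-a);L=np.linalg.norm(nn)
        if L<500: continue
        nn/=L;nn*=np.sign(nn[2])
        if abs(nn[2]-.866)>.06: continue
        i=abs((Q-a)@nn)<2.5
        if best is None or i.sum()>best.sum(): best=i
    A=Q[best];c0=A.mean(0);nn=np.linalg.svd(A-c0)[2][2];nn*=np.sign(nn[2])
    dark=best&(im.max(1)<70)
    print(n,best.sum(),c0.round(1),nn.round(3),np.degrees(np.arccos(nn[2])),'dark',dark.sum())
    D=Q[dark]
    e1=np.cross([0,1,0],nn);e1/=np.linalg.norm(e1);e2=np.cross(nn,e1)
    uv=np.c_[(D-c0)@e1,(D-c0)@e2].astype(np.float32)
    hull=cv2.convexHull(uv)[:,0];(cx,cy),r=cv2.minEnclosingCircle(uv)
    el=cv2.fitEllipse(hull)
    for (x,y) in((cx,cy),el[0]): print('centre',(c0+x*e1+y*e2).round(1),r,el[1])
    np.savez('disc_'+n,c=c0+el[0][0]*e1+el[0][1]*e2,n=nn)
E
```

```text
top 3108 [556.2 106.3 133.4] [-0.499 -0.026  0.866] 29.957423184333862 dark 1540
centre [549.7 107.2 129.6] 83.96110534667969 (165.70509338378906, 167.0294952392578)
centre [549.7 107.3 129.6] 83.96110534667969 (165.70509338378906, 167.0294952392578)
scene 1512 [567.1 109.6 142.5] [-0.495 -0.025  0.868] 29.72980728165432 dark 742
centre [548.3 109.5 131.8] 84.86141967773438 (166.35191345214844, 168.76123046875)
centre [548.6 109.6 132. ] 84.86141967773438 (166.35191345214844, 168.76123046875)
```

```bash
cat >> h.py <<'E'
N=np.array([-.4993,-.0255,.866]);N/=np.linalg.norm(N)
C=np.array([549.3,108.2,130.2])
Xr=np.array([1,.051,0]);Xr-=N*(Xr@N);Xr/=np.linalg.norm(Xr);Yr=np.cross(N,Xr)
E
python3 - <<'E'
from h import *
rows=[]
for n in("top","scene"):
    im=np.load(n+'.npz')['im']
    a=rect(n,im,C+44*N,Xr,Yr,40,400);b=rect(n,im,C,Xr,Yr,90,400)
    for i in(a,b): cv2.drawMarker(i,(200,200),(255,0,255),1,10)
    rows.append(np.hstack([a,b]))
save(cv2.resize(np.vstack(rows),None,fx=.75,fy=.75),'pics/b.png')
E
```

```text
(no output)
```

View pics/b.png

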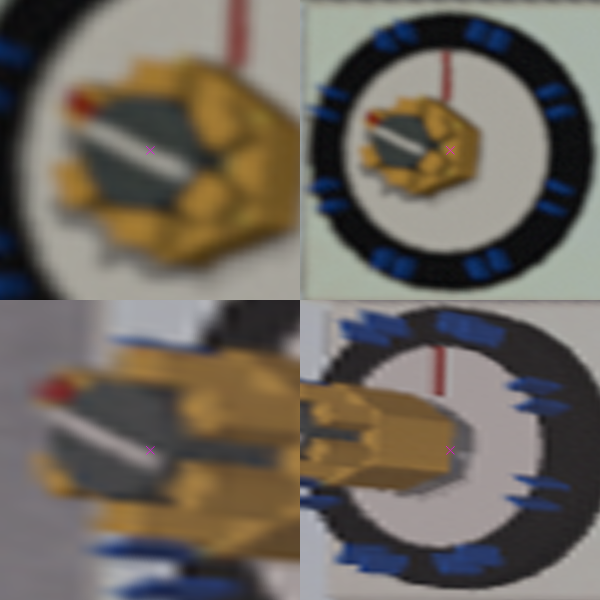

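The rectified top-view crop (upper left) shows:
- **Red mark:** at (80,102), about 141° around the shaft centre at (137,148).
- **White line:** at about -27°.
- **Red line:** at about 92°.

So about 78° clockwise is needed. I'll refine the line angles and work out the approach move.

```bash
cat >> h.py <<'E'
def meas(n,im):
    s=800;h=24;a=rect(n,im,C+47*N,Xr,Yr,h,s);hsv=cv2.cvtColor(a,cv2.COLOR_RGB2HSV)
    v,u=np.mgrid[:s,:s];x=(u-s/2)*2*h/s;y=-(v-s/2)*2*h/s
    H,S,V=[hsv[...,i].astype(int) for i in range(3)]
    w=((S<60)&(V>125)).astype(np.uint8);k,l,st,ce=cv2.connectedComponentsWithStats(w)
    # component nearest to the centre
    ok=[i for i in range(1,k) if st[i,4]>1500]
    i=min(ok,key=lambda i:np.hypot(*(ce[i]-s/2)));m=l==i
    q=np.c_[x[m],y[m]];c=q.mean(0);U,sv,Vt=np.linalg.svd(q-c,full_matrices=False)
    line=np.degrees(np.arctan2(Vt[0,1],Vt[0,0]))
    L=(q-c)@Vt[0]
    a=rect(n,im,C+44*N,Xr,Yr,h+8,s);hsv=cv2.cvtColor(a,cv2.COLOR_RGB2HSV).astype(int);k=(h+8)/h
    r=((hsv[...,0]<5)|(hsv[...,0]>174))&(hsv[...,1]>140)&(np.hypot(x*k-c[0],y*k-c[1])<27)
    rm=np.array([np.median(x[r]*k),np.median(y[r]*k)]) if r.any() else np.array([np.nan]*2)
    d=rm-c;print(n,'line',line.round(1),'len',np.ptp(L).round(1),'ctr',c.round(1),'red',rm.round(1),'ang',np.degrees(np.arctan2(d[1],d[0])).round(1),np.hypot(*d).round(1))
    return line,c
E
python3 - <<'E'
from h import *
for n in("top","scene"):
    im=np.load(n+'.npz')['im'];meas(n,im)
    a=rect(n,im,C,Xr,Yr,90,800);hsv=cv2.cvtColor(a,cv2.COLOR_RGB2HSV).astype(int);v,u=np.nonzero(((hsv[...,0]<6)|(hsv[...,0]>172))&(hsv[...,1]>110))
    x=(u-400)*.225;y=-(v-400)*.225;k=(np.hypot(x,y)>34)&(np.hypot(x,y)<65)&(abs(x)<15);print('redline',np.median(x[k]),np.median(y[k]))
o=get_obs();r=R.from_rotvec(o['orientation']).as_matrix();print(o['qpos'],o['ee_pos'],r.round(3).tolist())
E
```

```text
top line -50.2 len 43.7 ctr [-12.3  10.3] red [nan nan] ang nan nan
redline -2.25 38.7
scene line -25.3 len 34.9 ctr [-8.3  3.4] red [-24.   15.7] ang 142.1 19.9
redline -6.3 48.2625
[-1.19796325e+00  4.23069763e-01  1.62992744e+00  2.50875969e-06
  1.08859697e+00 -1.89803958e-02] [ 238.69081    -577.59444465  222.68315413] [[0.382, -0.924, 0.0], [-0.924, -0.382, 0.0], [-0.0, -0.0, -1.0]]
```

Run:
```python
from h import *
def ray(n,px,h=44,half=40):
    x=(px[0]-150)*half/150;y=-(px[1]-150)*half/150
    p=C+h*N+x*Xr+y*Yr;K,r,t=cam(n);o=-r.T@t;d=p-o;return o,d/np.linalg.norm(d)
B=np.array([Xr,Yr,N])
for nm,a,b in(("l0",(85,122),(50,110)),("l1",(190,175),(155,160)),("mark",(80,102),(55,88))):
    A=0;y=0;rs=[ray("top",a),ray("scene",b)]
    for o,d in rs: M=np.eye(3)-np.outer(d,d);A=A+M;y=y+M@o
    p=np.linalg.solve(A,y);print(nm,(B@(p-C)).round(1),[round(np.linalg.norm((np.eye(3)-np.outer(d,d))@(p-o)),1) for o,d in rs])
for n in("top","scene"):
    z=np.load(n+'.npz');m=np.load(f'm_{n}_castle_nut.npy')&(z['d']>0);q=(z['P'][m]-C)@B.T
    q=q[(np.hypot(q[:,0],q[:,1])<32)];print(n,np.percentile(q[:,2],[50,75,90,95,99]).round(1));
    k=q[:,2]>40;print('top pts',k.sum(),q[k].mean(0).round(1),q[k].min(0).round(1),q[k].max(0).round(1))
    rim=(z['im'].max(2)<70);Q=(z['P'][rim&(z['d']>0)]-C)@B.T;Q=Q[(np.hypot(Q[:,0],Q[:,1])<90)&(abs(Q[:,2])<8)];print('rim',np.median(Q[:,2]))
```

```text
l0 [-13.5   7.8  50. ] [np.float64(1.2), np.float64(1.2)]
l1 [14.4 -5.8 50.2] [np.float64(1.7), np.float64(1.7)]
mark [-15.9  13.7  48.3] [np.float64(1.6), np.float64(1.6)]
top [32.8 41.8 43.6 44.4 46. ]
top pts 136 [ 1.9  0.1 42.9] [-24.1 -25.8  40. ] [22.6 24.  48.2]
rim -0.9167641117968797
scene [31.1 39.4 44.7 45.7 46.4]
top pts 107 [ 6.9  2.5 44.1] [-28.1 -21.7  40.1] [23.6 26.7 48. ]
rim 1.0912520763083142
```

```bash
cat >> h.py <<'E'
def plan(a,h,off=(0.3,0.5)):
    "shift (cm, tool axes now) and turn (deg rotvec, tool axes) to jaw angle a, TCP h above disc"
    o=get_obs();r=R.from_rotvec(o['orientation']).as_matrix();a=np.radians(a)
    x=np.cos(a)*Xr+np.sin(a)*Yr;G=np.c_[x,np.cross(-N,x),-N]
    T=C+off[0]*Xr+off[1]*Yr+h*N;d=T-o['ee_pos'];rv=R.from_matrix(r.T@G).as_rotvec(degrees=True)
    print('t',round(o['t'],2),'pos',o['ee_pos'].round(1),'q',np.degrees(o['qpos']).round(0),'width',o['width'],'F',o['ft_force'].round(1),'M',o['moment'].round(2))
    tx=r[:,0];print('jaw angle',np.degrees(np.arctan2(tx@Yr,tx@Xr)).round(2),'tilt',np.degrees(np.arccos(-r[:,2]@N)).round(2),'axis offs/h',((o['ee_pos']-C)@np.array([Xr,Yr,N]).T).round(1))
    print('shift now',(r.T@d/10).round(2),'shift after turn',(G.T@d/10).round(2),'turn',rv.round(2))
E
python3 -c "
from h import *
plan(52,90)"
```

```text
t 0.6 pos [ 238.7 -577.6  222.7] q [-69.  24.  93.   0.  62.  -1.] width 87.69045306175214 F [-0.8 -0.4  0.3] M [0.02 0.03 0.04]
jaw angle -72.92 tilt 30.0 axis offs/h [-252.6 -669.1  252.7]
shift now [-53.06 -50.7    1.44] shift after turn [ 68.34 -21.29  16.27] turn [   5.85   35.95 -119.16]
```

```bash
python3 -m inch '[{"tx":-2.2,"ty":-2.1,"tz":-1},{"tx":-2.2,"ty":-2.1,"tz":-1},{"tx":-2.2,"ty":-2.1,"tz":-1},{"tx":-2.2,"ty":-2.1,"tz":-1},{"tx":-2.2,"ty":-2.1},{"tx":-2.2,"ty":-2.1},{"tx":-2.2,"ty":-2.1},{"tx":-2.2,"ty":-2.1},{"tx":-2.2,"ty":-2.1},{"tx":-2.2,"ty":-2.1},{"tx":-2.2,"ty":-2.1},{"tx":-2.2,"ty":-2.1}]'
python3 -m inch '[{"tx":-2.2,"ty":-2.1},{"tx":-2.2,"ty":-2.1},{"tx":-2.2,"ty":-2.1},{"tx":-2.2,"ty":-2.1},{"tx":-2.2,"ty":-2.1},{"tx":-2.2,"ty":-2.1},{"tx":-2.2,"ty":-2.1},{"tx":-2.2,"ty":-2.1},{"tx":-2.2,"ty":-2.1},{"tx":-2.2,"ty":-2.1},{"tx":-2.2,"ty":-2.1},{"jaw":1}]'
python3 -c "
from h import *
plan(52,90)"
```

```text
t 0.6 pos [ 238.7 -577.6  222.7] q [-69.  24.  93.   0.  62.  -1.] width 87.69045306175214 F [-0.8 -0.4  0.3] M [0.02 0.03 0.04]
jaw angle -72.92 tilt 30.0 axis offs/h [-252.6 -669.1  252.7]
shift now [-53.06 -50.7    1.44] shift after turn [ 68.34 -21.29  16.27] turn [   5.85   35.95 -119.16]$[0]: bad value
$[0]: bad value
```

```bash
python3 -m inch '[{"tx":-2.2,"ty":-2.1,"tz":-1,"ax":0,"ay":0,"az":0,"jaw":1},{"tx":-2.2,"ty":-2.1,"tz":-1,"ax":0,"ay":0,"az":0,"jaw":1},{"tx":-2.2,"ty":-2.1,"tz":-1,"ax":0,"ay":0,"az":0,"jaw":1},{"tx":-2.2,"ty":-2.1,"tz":-1,"ax":0,"ay":0,"az":0,"jaw":1},{"tx":-2.2,"ty":-2.1,"tz":0,"ax":0,"ay":0,"az":0,"jaw":1},{"tx":-2.2,"ty":-2.1,"tz":0,"ax":0,"ay":0,"az":0,"jaw":1},{"tx":-2.2,"ty":-2.1,"tz":0,"ax":0,"ay":0,"az":0,"jaw":1},{"tx":-2.2,"ty":-2.1,"tz":0,"ax":0,"ay":0,"az":0,"jaw":1},{"tx":-2.2,"ty":-2.1,"tz":0,"ax":0,"ay":0,"az":0,"jaw":1},{"tx":-2.2,"ty":-2.1,"tz":0,"ax":0,"ay":0,"az":0,"jaw":1},{"tx":-2.2,"ty":-2.1,"tz":0,"ax":0,"ay":0,"az":0,"jaw":1},{"tx":-2.2,"ty":-2.1,"tz":0,"ax":0,"ay":0,"az":0,"jaw":1}]'
```

```text
t: 2.1
ee_pos: [371.1, -236.5, 262.9]
orientation: [2.611, -1.747, 0.001]
ft_force: [0.9, 0.2, -0.6]
width: 87.9
```

```bash
python3 -m inch '[{"tx":-2.2,"ty":-2.1,"tz":0,"ax":0,"ay":0,"az":0,"jaw":1},{"tx":-2.2,"ty":-2.1,"tz":0,"ax":0,"ay":0,"az":0,"jaw":1},{"tx":-2.2,"ty":-2.1,"tz":0,"ax":0,"ay":0,"az":0,"jaw":1},{"tx":-2.2,"ty":-2.1,"tz":0,"ax":0,"ay":0,"az":0,"jaw":1},{"tx":-2.2,"ty":-2.1,"tz":0,"ax":0,"ay":0,"az":0,"jaw":1},{"tx":-2.2,"ty":-2.1,"tz":0,"ax":0,"ay":0,"az":0,"jaw":1},{"tx":-2.2,"ty":-2.1,"tz":0,"ax":0,"ay":0,"az":0,"jaw":1},{"tx":-2.2,"ty":-2.1,"tz":0,"ax":0,"ay":0,"az":0,"jaw":1},{"tx":-2.2,"ty":-2.1,"tz":0,"ax":0,"ay":0,"az":0,"jaw":1},{"tx":-2.2,"ty":-2.1,"tz":0,"ax":0,"ay":0,"az":0,"jaw":1},{"tx":-2.2,"ty":-2.1,"tz":0,"ax":0,"ay":0,"az":0,"jaw":1},{"tx":0,"ty":0,"tz":0,"ax":0,"ay":0,"az":0,"jaw":1}]'
python3 -c "
from h import *
plan(52,90)"
```

```text
t: 3.6
ee_pos: [492.3, 75.7, 262.7]
orientation: [-2.613, 1.743, -0.0]
ft_force: [0.3, -0.5, 0.3]
width: 87.9
t 3.6 pos [492.3  75.7 262.7] q [  7.  11. 107.   0.  62.  75.] width 87.89062083076203 F [ 0.3 -0.5  0.3] M [-0.01  0.02  0.03]
jaw angle -72.8 tilt 29.98 axis offs/h [ 15.6 -29.5 144. ]
shift now [-2.36 -2.31  5.44] shift after turn [ 1.43 -3.05  5.4 ] turn [   5.79   35.92 -119.03]
```

Now turn in 12 rows of (0.48, 2.99, −9.92)°.

```bash
python3 -m inch '[{"tx":0,"ty":0,"tz":0,"ax":0.48,"ay":2.99,"az":-9.92,"jaw":1},{"tx":0,"ty":0,"tz":0,"ax":0.48,"ay":2.99,"az":-9.92,"jaw":1},{"tx":0,"ty":0,"tz":0,"ax":0.48,"ay":2.99,"az":-9.92,"jaw":1},{"tx":0,"ty":0,"tz":0,"ax":0.48,"ay":2.99,"az":-9.92,"jaw":1},{"tx":0,"ty":0,"tz":0,"ax":0.48,"ay":2.99,"az":-9.92,"jaw":1},{"tx":0,"ty":0,"tz":0,"ax":0.48,"ay":2.99,"az":-9.92,"jaw":1},{"tx":0,"ty":0,"tz":0,"ax":0.48,"ay":2.99,"az":-9.92,"jaw":1},{"tx":0,"ty":0,"tz":0,"ax":0.48,"ay":2.99,"az":-9.92,"jaw":1},{"tx":0,"ty":0,"tz":0,"ax":0.48,"ay":2.99,"az":-9.92,"jaw":1},{"tx":0,"ty":0,"tz":0,"ax":0.48,"ay":2.99,"az":-9.92,"jaw":1},{"tx":0,"ty":0,"tz":0,"ax":0.48,"ay":2.99,"az":-9.92,"jaw":1},{"tx":0,"ty":0,"tz":0,"ax":0.48,"ay":2.99,"az":-9.92,"jaw":1}]'
python3 -c "
from h import *
plan(52,70)"
```

```text
t: 5.1
ee_pos: [491.1, 73.6, 262.6]
orientation: [2.531, 1.296, 0.688]
ft_force: [1.0, -0.1, 0.1]
width: 88.0
t 5.1 pos [491.1  73.6 262.6] q [  9.  -1. 126.  -8.  25. -39.] width 88.04110214981908 F [ 1.  -0.1  0.1] M [-0.01  0.11  0.06]
jaw angle 51.38 tilt 0.32 axis offs/h [ 14.3 -31.6 144.6]
shift now [ 1.68 -3.1   7.45] shift after turn [ 1.67 -3.08  7.46] turn [ 0.04  0.32 -0.62]
```

```bash
python3 -m inch '[{"tx":0.84,"ty":-1.55,"tz":0,"ax":0.04,"ay":0.32,"az":-0.6,"jaw":1},{"tx":0.84,"ty":-1.54,"tz":0,"ax":0,"ay":0,"az":0,"jaw":1},{"tx":0,"ty":0,"tz":2.5,"ax":0,"ay":0,"az":0,"jaw":1},{"tx":0,"ty":0,"tz":2.5,"ax":0,"ay":0,"az":0,"jaw":1},{"tx":0,"ty":0,"tz":2.4,"ax":0,"ay":0,"az":0,"jaw":1},{"tx":0,"ty":0,"tz":0,"ax":0,"ay":0,"az":0,"jaw":1},{"tx":0,"ty":0,"tz":0,"ax":0,"ay":0,"az":0,"jaw":1}]'
python3 - <<'E'
from h import *
plan(52,11)
ims=[]
for n in("scene","top"):
    im,d=viewer.get_image(n);u,v=proj(n,C+40*N)[0].astype(int)
    c=im[v-60:v+60,u-60:u+60].copy();ims.append(cv2.resize(c,(400,400),interpolation=cv2.INTER_CUBIC))
save(np.hstack(ims),'pics/c.png')
E
```

```text
t: 5.98
ee_pos: [514.9, 107.6, 192.1]
orientation: [2.528, 1.304, 0.693]
ft_force: [0.7, 0.2, -0.7]
width: 87.9
t 5.97 pos [514.9 107.6 192.1] q [ 14.  10. 127. -22.  15. -21.] width 87.9201845659622 F [ 0.7  0.2 -0.7] M [-0.01  0.1   0.  ]
jaw angle 51.65 tilt 0.06 axis offs/h [ 1.2  1.2 70.8]
shift now [-0.1  -0.03  5.98] shift after turn [-0.11 -0.03  5.98] turn [-0.02  0.06 -0.35]
```

View pics/c.png

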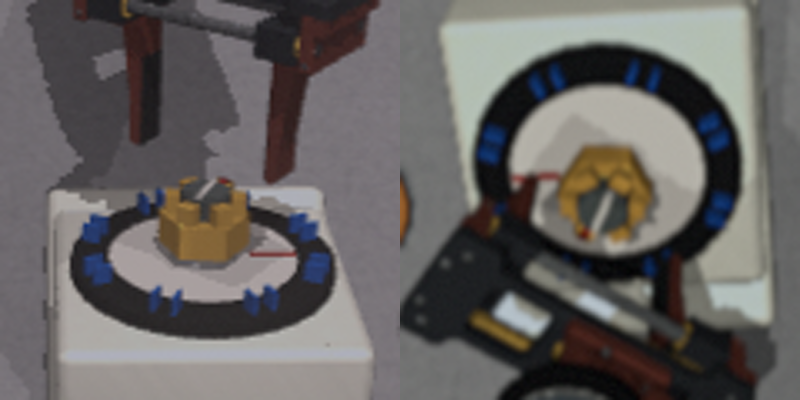

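The two fingers straddle the nut: in the top view they are at about (510,205) and (680,275), with the nut at (605,200). Joint 5 is down to 15°, so I'll descend in stages and watch it.

```bash
python3 -m inch '[{"tx":-0.1,"ty":0,"tz":1,"ax":0,"ay":0,"az":-0.3,"jaw":1},{"tx":0,"ty":0,"tz":1,"ax":0,"ay":0,"az":0,"jaw":1},{"tx":0,"ty":0,"tz":1,"ax":0,"ay":0,"az":0,"jaw":1},{"tx":0,"ty":0,"tz":0,"ax":0,"ay":0,"az":0,"jaw":1}]'
python3 -c "
from h import *
plan(52,11)
print(get_obs()['qpos'].round(3))"
```

```text
t: 6.58
ee_pos: [529.6, 108.1, 164.2]
orientation: [2.524, 1.311, 0.69]
ft_force: [-0.4, -0.4, -0.2]
width: 88.0
t 6.58 pos [529.6 108.1 164.2] q [ 13.  15. 126. -28.  11. -16.] width 88.04240317695513 F [-0.4 -0.4 -0.2] M [-0.    0.07 -0.05]
jaw angle 51.99 tilt 0.15 axis offs/h [-0.1  0.9 39.3]
shift now [-0.    0.06  2.83] shift after turn [-0.01  0.05  2.83] turn [-0.1   0.11 -0.01]
[ 0.23   0.255  2.202 -0.484  0.193 -0.275]
```

```bash
python3 -m inch '[{"tx":0,"ty":0.05,"tz":0.9,"ax":0,"ay":0,"az":0,"jaw":1},{"tx":0,"ty":0,"tz":0.9,"ax":0,"ay":0,"az":0,"jaw":1},{"tx":0,"ty":0,"tz":0.8,"ax":0,"ay":0,"az":0,"jaw":1},{"tx":0,"ty":0,"tz":0,"ax":0,"ay":0,"az":0,"jaw":1}]'
python3 -c "
from h import *
plan(52,11)
print(get_obs()['qpos'].round(3))"
```

```text
t: 7.08
ee_pos: [542.9, 108.5, 142.5]
orientation: [2.524, 1.311, 0.691]
ft_force: [-0.4, -0.2, 0.6]
width: 87.6
t 7.08 pos [542.9 108.5 142.5] q [ 13.  18. 125. -36.   8.  -8.] width 87.62570203601842 F [-0.4 -0.2  0.6] M [ 0.05  0.07 -0.02]
jaw angle 51.99 tilt 0.1 axis offs/h [ 0.6  0.7 13.9]
shift now [-0.03 -0.01  0.29] shift after turn [-0.03 -0.01  0.29] turn [-0.07  0.07 -0.01]
[ 0.224  0.318  2.188 -0.625  0.147 -0.137]
```

```bash
python3 -m inch '[{"tx":0,"ty":0,"tz":0.3,"ax":0,"ay":0,"az":0,"jaw":1},{"tx":0,"ty":0,"tz":0,"ax":0,"ay":0,"az":0,"jaw":0},{"tx":0,"ty":0,"tz":0,"ax":0,"ay":0,"az":0,"jaw":0},{"tx":0,"ty":0,"tz":0,"ax":0,"ay":0,"az":0,"jaw":0},{"tx":0,"ty":0,"tz":0,"ax":0,"ay":0,"az":0,"jaw":0},{"tx":0,"ty":0,"tz":0,"ax":0,"ay":0,"az":0,"jaw":0}]'
python3 -c "
from h import *
plan(52,11)
print(get_obs()['qpos'].round(3))"
```

```text
t: 7.82
ee_pos: [543.4, 107.3, 139.7]
orientation: [2.524, 1.31, 0.686]
ft_force: [-1.1, -6.5, 0.4]
width: 49.9
t 7.83 pos [543.4 107.3 139.7] q [ 13.  19. 125. -37.   8.  -7.] width 49.91230719553875 F [-1.1 -6.5  0.4] M [-1.02  0.2  -0.42]
jaw angle 51.97 tilt 0.26 axis offs/h [-0.4 -0.6 11.2]
shift now [ 0.13 -0.02  0.02] shift after turn [ 0.13 -0.02  0.02] turn [-0.07  0.25 -0.03]
[ 0.222  0.325  2.188 -0.647  0.145 -0.116]
```

```bash
python3 -m inch '[{"tx":-0.1,"ty":0,"tz":0,"ax":0,"ay":0,"az":4,"jaw":0},{"tx":0,"ty":0,"tz":0,"ax":0,"ay":0,"az":6,"jaw":0},{"tx":0,"ty":0,"tz":0,"ax":0,"ay":0,"az":6,"jaw":0},{"tx":0,"ty":0,"tz":0,"ax":0,"ay":0,"az":6,"jaw":0},{"tx":0,"ty":0,"tz":0,"ax":0,"ay":0,"az":6,"jaw":0},{"tx":0,"ty":0,"tz":0,"ax":0,"ay":0,"az":0,"jaw":0}]'
python3 - <<'E'
from h import *
plan(-26,11)
print(get_obs()['qpos'].round(3))
ims=[]
for n in("scene","top"):
    im,d=viewer.get_image(n);u,v=proj(n,C+40*N)[0].astype(int)
    c=im[v-40:v+40,u-40:u+40].copy();ims.append(cv2.resize(c,(400,400),interpolation=cv2.INTER_CUBIC))
save(np.hstack(ims),'pics/d.png')
E
```

```text
t: 8.57
ee_pos: [543.0, 106.8, 139.4]
orientation: [2.867, 0.682, 0.771]
ft_force: [-1.6, -4.0, -0.4]
width: 50.0
t 8.57 pos [543.  106.8 139.4] q [ 13.  19. 125. -37.   8.  21.] width 49.971202031395286 F [-1.6 -4.  -0.4] M [-0.54  0.34 -0.47]
jaw angle 23.87 tilt 0.22 axis offs/h [-0.9 -1.1 11.2]
shift now [ 0.18 -0.09  0.02] shift after turn [ 0.04 -0.2   0.02] turn [ 0.12  0.2  49.87]
[ 0.221  0.325  2.189 -0.649  0.143  0.375]
```

View pics/d.png

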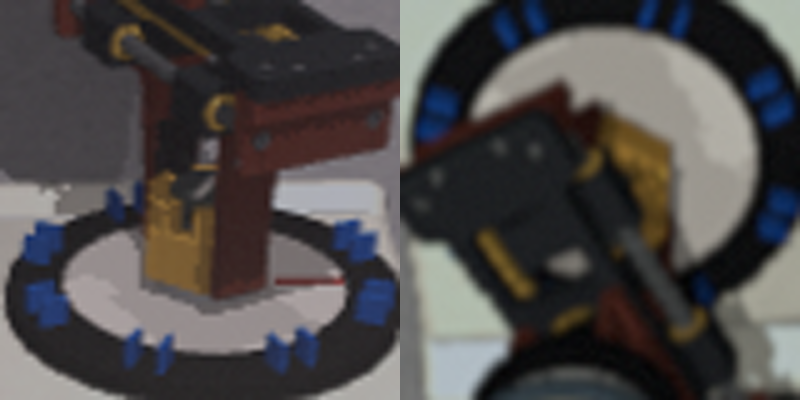

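Gripped on the flats (width 50.0 mm) and turning with the jaws; the far finger shows at (240,230) in the left view. On to about -25°.

```bash
python3 -m inch '[{"tx":0,"ty":0,"tz":0,"ax":0,"ay":0,"az":6,"jaw":0},{"tx":0,"ty":0,"tz":0,"ax":0,"ay":0,"az":6,"jaw":0},{"tx":0,"ty":0,"tz":0,"ax":0,"ay":0,"az":6,"jaw":0},{"tx":0,"ty":0,"tz":0,"ax":0,"ay":0,"az":6,"jaw":0},{"tx":0,"ty":0,"tz":0,"ax":0,"ay":0,"az":6,"jaw":0},{"tx":0,"ty":0,"tz":0,"ax":0,"ay":0,"az":6,"jaw":0},{"tx":0,"ty":0,"tz":0,"ax":0,"ay":0,"az":6,"jaw":0},{"tx":0,"ty":0,"tz":0,"ax":0,"ay":0,"az":6,"jaw":0},{"tx":0,"ty":0,"tz":0,"ax":0,"ay":0,"az":1,"jaw":0},{"tx":0,"ty":0,"tz":0,"ax":0,"ay":0,"az":0,"jaw":0},{"tx":0,"ty":0,"tz":0,"ax":0,"ay":0,"az":0,"jaw":0}]'
python3 -c "
from h import *
plan(-26,11)
print(get_obs()['qpos'].round(3))"
```

```text
t: 10.05
ee_pos: [541.9, 106.7, 138.8]
orientation: [-2.87, 0.561, -0.753]
ft_force: [-5.6, -4.0, -0.2]
width: 50.2
t 10.05 pos [541.9 106.7 138.8] q [ 13.  19. 126. -37.   8.  70.] width 50.15026728060238 F [-5.6 -4.  -0.2] M [-0.52  0.53 -0.23]
jaw angle -25.02 tilt 0.31 axis offs/h [-2.1 -1.1 11.2]
shift now [ 0.15 -0.25  0.02] shift after turn [ 0.15 -0.25  0.02] turn [0.24 0.2  0.98]
[ 0.221  0.325  2.191 -0.649  0.143  1.229]
```

```bash
python3 -m inch '[{"tx":0,"ty":0,"tz":0,"ax":0,"ay":0,"az":0,"jaw":1},{"tx":0,"ty":0,"tz":0,"ax":0,"ay":0,"az":0,"jaw":1},{"tx":0,"ty":0,"tz":0,"ax":0,"ay":0,"az":0,"jaw":1},{"tx":0,"ty":0,"tz":0,"ax":0,"ay":0,"az":0,"jaw":1},{"tx":0,"ty":0,"tz":-1,"ax":0,"ay":0,"az":0,"jaw":1},{"tx":0,"ty":0,"tz":-2,"ax":0,"ay":0,"az":0,"jaw":1},{"tx":0,"ty":0,"tz":-2,"ax":0,"ay":0,"az":0,"jaw":1},{"tx":0,"ty":0,"tz":-2,"ax":0,"ay":0,"az":0,"jaw":1},{"tx":0,"ty":0,"tz":-3,"ax":0,"ay":0,"az":0,"jaw":1},{"tx":0,"ty":0,"tz":-3,"ax":0,"ay":0,"az":0,"jaw":1},{"tx":0,"ty":0,"tz":-3,"ax":0,"ay":0,"az":0,"jaw":1},{"tx":0,"ty":0,"tz":0,"ax":0,"ay":0,"az":0,"jaw":1}]'
python3 - <<'E'
from h import *
plan(-26,11)
ims=[]
for n in("top","scene"):
    im,d=viewer.get_image(n);np.savez(f'{n}2.npz',im=im,d=d)
    ims.append(rect(n,im,C+48*N,Xr,Yr,35,400))
save(np.hstack(ims),'pics/e.png')
E
```

```text
t: 11.55
ee_pos: [464.7, 104.1, 280.8]
orientation: [-2.862, 0.559, -0.763]
ft_force: [0.3, -0.6, -0.1]
width: 87.5
t 11.55 pos [464.7 104.1 280.8] q [ 15.  -5. 127. -13.  29.  47.] width 87.46220227840611 F [ 0.3 -0.6 -0.1] M [-0.01  0.19  0.  ]
jaw angle -25.04 tilt 0.21 axis offs/h [  1.9   0.2 172.8]
shift now [-0.21  0.08 16.18] shift after turn [-0.16  0.04 16.18] turn [-0.14 -0.16  0.96]
```

View pics/e.png

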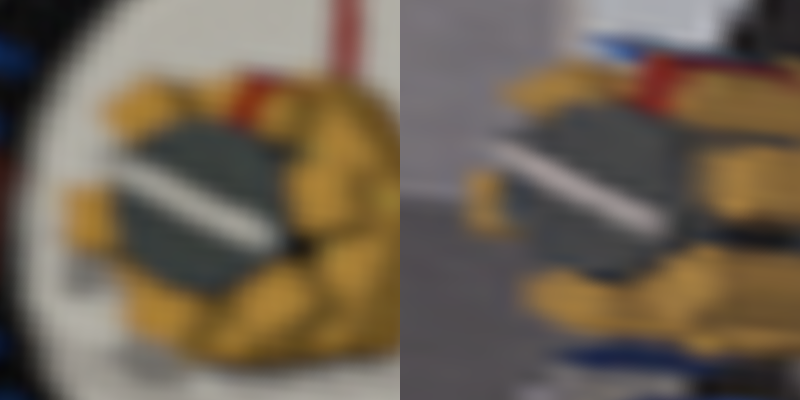

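The top view shows the white line running from (125,165) to (275,238), about -26°. The slot at (292,245) and the opposite gap at (112,162) both lie on it. The red mark at (248,98) is about 65° around, so it is past the red line. The gripper is open and clear, so I'll hand in.

```bash
python3 -c "
from h import *
print(ctrl.close_job())"
```

```text
the job is handed in; nothing more can be done
None
```

I tightened the nut about 77° clockwise in one grip on its flats, let go, and backed the gripper off about 160 mm along the shaft. The job was handed in at about 12 s; it reports no verdict.

**Alignment:** in the last top view the cotter-hole line lies at about −26°, and the nut's slot axis at about −25°, from both the released jaw angle and the red mark. The slots at both ends of the line fall on it. That is about 1° off, against an allowed 8°.

**Tightness:** the red mark is about 25 to 27° (0.45 rad) past the red line, inside the 0.1 to 1.1 rad range.

**What disagreed:**
- The steep scene view read the mark at 54° uncorrected, or about 74° after a height correction. I relied on the top view's 65° and the jaw angle instead.
- My automatic white-line measurement failed in the top camera, so the angles come from rectified pictures read by eye.
- The two cameras put the shaft end about 3 mm higher than its nominal height, which made no difference to the grip.

**Other things:** I did not re-measure the dish, bottle and tray at the end. The arm moved well above the tray and bottle and never went near the dish, and the force readings I took stayed below about 7 N.

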